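# Close the green twist cap on the turntable jar

### The job

The green cap has been set loosely on the mouth of its glass jar on the bamboo turntable, but its lugs are sitting on top of the rim. Without lifting it off, turn it back (counter-clockwise seen from above) until it drops into place, then screw it forward (clockwise) until it is fully home with its grip bar in line with the red marks, and let go.

Things in the scene. Friction and masses are not known exactly. Their poses are not given: they have to be found in the camera images.
- jar: Glass jar 90 mm wide, held fast on the turntable (neither moves). Origin: centre of its underside, z up. Its white collar, 96 mm wide, top at 75 mm, has two red marks (home) on the jar's +x and -x axis and two black marks (drop) at +70 and -110 degrees from +x, counter-clockwise positive seen from above. A similar jar with a blue cap is a bystander.
- jar_rim (a point): Centre of the jar's mouth, level with the top of its aluminium rim, 95 mm above the jar's origin; axes as the jar's. The rim has two gaps, in line with the black marks, and under it stops that end the clockwise turn about 5 degrees past the red marks. The cap fits the mouth with about 3 mm of sideways play.
- cap_bar (a point): Centre of the white grip bar on the green cap: 50 mm long (x), 14 thick (y), 25 high (z). The cap's flat top is 12.5 mm below this point; cap 74 mm wide, 20 high. A half turn is the same. At first it lies on the rim, this point 27.5 mm above it, bar 38 to 55 degrees clockwise of black. Within 10 degrees of black it may go down 12 mm (push if held), then turns clockwise 70 degrees to red.
- bar_end (a point): Middle of the end face of the grip bar, at its black end: 25 mm from the bar's centre along the cap's x axis, same height. At the start it lies 15 to 32 degrees counter-clockwise of the jar's +x axis.
Mind the look-alikes: they are no part of the job. Of the things shaped like the part that bears cap_bar, the green one is meant.

How it is judged:
On the way:
1. the cap has been turned back to the black marks and has dropped into the gaps (z of cap_bar in the frame of jar below 0.1145 m and horizontal distance between cap_bar and jar below 0.008 m and angle between the x axis of cap_bar and the x axis of jar, either way round above 0.7 rad and angle between cap_bar's own z axis and vertical below 0.12 rad), for 0.1 s.
At the end, for the whole second after the job is handed in: The cap is down on the jar (bar centre less than 114.5 mm above the jar's underside, within 8 mm of its axis, level within 7 degrees) with its grip bar within 15 degrees of the line of the red marks, let go (z of cap_bar in the frame of jar below 0.1145 m and horizontal distance between cap_bar and jar below 0.008 m and angle between the x axis of cap_bar and the x axis of jar, either way round below 0.26 rad and angle between cap_bar's own z axis and vertical below 0.12 rad); the robot touches nothing.
It fails at once if the cap is lifted off the mouth (z of cap_bar in the frame of jar above 0.1375 m).
It fails at once if the cap is screwed forward past the red marks while still sitting on top of the rim (z of cap_bar in the frame of jar above 0.119 m and y of bar_end in the frame of jar below -0.012 m).
It also fails if it takes over 35 s, if anything falls off the work surface, if the arm or the gripper's body presses on something with over 40 N, if the wrist force passes 120 N, or if a joint passes its speed limit or range.

### The arm

A 7-joint arm with a two-finger parallel gripper is mounted at the origin on the work surface. World frame = base frame: x ahead of the robot, y to its left, z up, the work surface at z = 0. Lengths are in m, angles in rad, forces in N, time in s.
With the tool pointing down it reaches from about 0.35 to 0.9 m from the base axis. Payload 8.1 kg.
Tool frame: the origin (TCP) lies between the finger pads; the fingertips stand arm.finger_overhang ahead of it and the grasp point (between the pads) lies 11 mm behind it (arm.finger_overhang is the distance from the TCP to the fingertips, in m); z points along the fingers, y is the line along which they close (so a half turn about z gives the same grasp; the last joint's range is limited). The gripper opens to 92 mm and grips with 3 to 60 N. Pads are 19 mm wide; open, the fingers measure 130 mm over their backs; the gripper's body (75 mm by 190 mm) begins 47 mm behind the grasp point.
Start: joints at [1.177, 0.434, 0.025, 1.573, -0.012, 1.134, -0.075], TCP at [0.179, -0.599, 0.235] pointing down, gripper open.
Joint ranges: [-2.62, 2.62], [-0.44, 2.09], [-1.27, 1.32], [0.08, 2.57], [-1.32, 4.46], [0.12, 2], [-2.74, 2.74]. Speed limits (rad/s): [2.22, 2.22, 3.01, 3.01, 3.14, 3.14, 3.14].

### API

Orientations are given as a unit quaternion [x, y, z, w].
In Python, from station import arm, eyes gives the robot as it stands.
- The arm moves only by the shell command python3 -m jog 'ROWS'. ROWS is JSON, a list of rows, each a list of 7 numbers: the shift along the tool's x, y, z as a fraction of full scale, then the turn, a rotation vector about the tool's x, y, z as a fraction of full scale, then the opening, from 0 (shut) to 1 (fully open). A call has 1 to 20 rows; each row shifts and turns the commanded pose from where the row before left it, along the tool's axes as they then stand; what a row does not reach is not made up. Full scale, the value 1, is 0.025 m for a shift and 0.15 rad for a turn. A row lasts 1/8 s, in which the tool goes at most 62.5 mm and 10.7 degrees, less where a joint would pass 70% of its speed; a pose out of reach is approached as far as the arm can. A call with a number of a shift or a turn outside -1 to 1 is refused whole. A call with a gripper value outside its range is refused whole. The fingers move at their own pace and stop on an object; the grip force is fixed at half the most. Time passes only in rows, so rows that do not move let the fingers close. It gives the time, the measured TCP pose, the force, the opening and the grip force at its end, in the units of the state.
- arm.observe(): the state, without advancing time (a new reading comes with each control period).
- eyes.get_image(name): name is "side" or "top"; returns (picture, depth): 384x512x3 uint8, blue, green, red; 384x512 float32, m along the optical axis (not along the pixel's ray), 0 where there is no reading.
- eyes.camera_model(name): a dict with "camera_matrix" (3x3 intrinsics, pixels), "rvec" (rotation vector, rad) and "tvec" (3), from world to camera coordinates, as OpenCV has them. Camera axes: x right, y down, z forward; pixel columns grow to the right and rows downward; lengths in m; the calibration is good to about 2 mm. A picture is of the moment at which its call begins. camera_model takes no time and is no camera call.
- arm.finish_job(): hands the job in; it is judged then, once.
The state is a dict: "t": time; "qpos": joint angles; "joint_velocities": joint speeds; "tau": joint torques, N m; "position": TCP position; "eef_rot": TCP orientation; "wrist_force": force on the tool from outside, world axes, zero at the start; "torque": the same for the moment, N m; "opening": opening from 0.0 (shut) to 1.0 (fully open); "grip_force": force on a finger pad.
Only numpy, scipy, OpenCV 4.12 (cv2) and the standard library are available. Lean on these libraries where they do the work, as an engineer would, in place of code of your own. Each camera call takes 0.05 s, during which the arm holds its last target. There are 200 camera calls.

## Working session

There is one attempt and no reset: what is moved stays moved. The work goes in short steps, Python scripts to look and compute and a shell command to move; the robot and the scene stay as the last step left them, time stands still between calls to the robot, and variables do not carry over. Pictures are saved under pics/ and viewed, at most 10 in all, crops included, and the job is handed in when it is done.

```bash
ls; mkdir -p pics; python3 - <<'E'
from station import arm, eyes
import cv2,numpy as np
s=arm.observe();print({k:np.round(v,3) for k,v in s.items()},arm.finger_overhang)
for n in("top","side"):
    p,d=eyes.get_image(n);cv2.imwrite(f"pics/{n}0.png",p);np.save(f"{n}0.npy",d);m=eyes.camera_model(n);print(n,m)
E
```

```text
pics
{'t': np.float64(0.0), 'qpos': array([ 1.177,  0.435,  0.025,  1.574, -0.012,  1.134, -0.075]), 'joint_velocities': array([ 0.001, -0.   ,  0.   , -0.002,  0.002, -0.001,  0.001]), 'tau': array([-0.0000e+00, -6.6786e+01,  9.8500e-01, -3.1447e+01, -6.1000e-02,
        4.3000e-02,  0.0000e+00]), 'position': array([ 0.179, -0.598,  0.234]), 'eef_rot': array([ 0.989,  0.145, -0.   , -0.001]), 'wrist_force': array([ 1.022, -0.63 ,  0.247]), 'torque': array([-0.025,  0.01 , -0.008]), 'grip_force': np.float64(0.0), 'opening': np.float64(0.997)} 0.008
top {'camera_matrix': array([[364.10004145,   0.        , 253.13388474],
       [  0.        , 364.10004145, 191.4126478 ],
       [  0.        ,   0.        ,   1.        ]]), 'rvec': array([ 2.14272621, -2.12668739,  0.1396335 ]), 'tvec': array([0.0104707 , 0.44236119, 0.89675573])}
side {'camera_matrix': array([[350.27432406,   0.        , 260.01812227],
       [  0.        , 350.27432406, 188.3019517 ],
       [  0.        ,   0.        ,   1.        ]]), 'rvec': array([ 0.41415671, -2.72822485,  1.17912617]), 'tvec': array([0.40337375, 0.17070712, 0.87258869])}
```

View pics/top0.png

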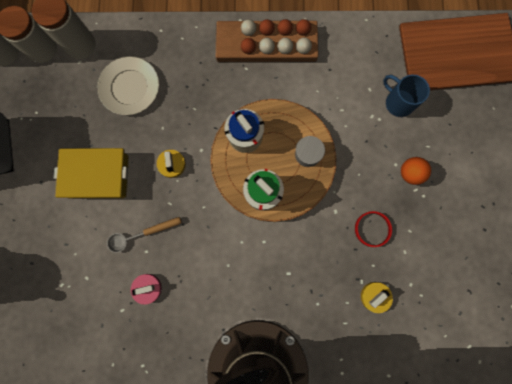

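View pics/side0.png

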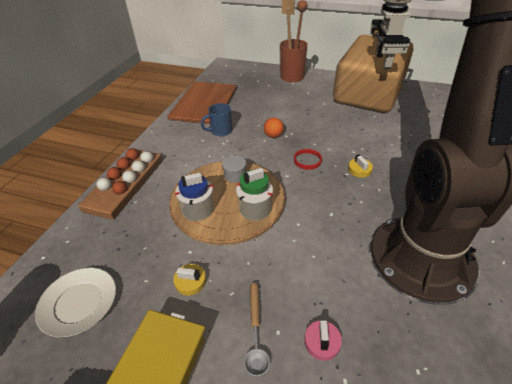

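The top view shows the green cap at about (264,188) and the blue bystander at (244,125). In the side view the green cap is at (254,185). Next I zoom in and compute the points.

```bash
cat > h.py <<'E'
import numpy as np,cv2
from station import arm,eyes
def world(n,uv,z=None,d=None):
    m=eyes.camera_model(n);K=m["camera_matrix"];R=cv2.Rodrigues(m["rvec"])[0];t=np.ravel(m["tvec"])
    uv=np.atleast_2d(uv).astype(float)
    r=np.c_[(uv-K[:2,2])/[K[0,0],K[1,1]],np.ones(len(uv))]
    c=-R.T@t
    if d is not None: return (r*np.ravel(d)[:,None]-t)@R
    w=r@R; return c+w*((z-c[2])/w[:,2])[:,None]
def crop(n,p,u,v,w,h,f,name):
    cv2.imwrite(name,cv2.resize(p[v:v+h,u:u+w],None,fx=f,fy=f,interpolation=cv2.INTER_CUBIC))
E
python3 - <<'E'
from h import *
p=cv2.imread("pics/top0.png");d=np.load("top0.npy")
crop("top",p,234,160,60,56,10,"pics/topc.png")
q=cv2.imread("pics/side0.png")
crop("side",q,224,160,60,60,9,"pics/sidec.png")
h=cv2.cvtColor(p,cv2.COLOR_BGR2HSV)
v,u=np.mgrid[0:384,0:512]
box=(abs(u-264)<30)&(abs(v-188)<30)
W=world("top",np.c_[u[box],v[box]],d=d[box]);H=h[box]
g=(H[:,0]>45)&(H[:,0]<85)&(H[:,1]>120)&(W[:,2]>0.06)
print("green",g.sum(),np.median(W[g],0),W[g].min(0),W[g].max(0))
# bar: highest points
zt=np.median(W[g],0)[2]
b=W[:,2]>zt+0.015
print("bar",b.sum(),W[b].mean(0),W[b].min(0),W[b].max(0))
e,V=np.linalg.eigh(np.cov(W[b][:,:2].T));print(e,V[:,1],np.degrees(np.arctan2(V[1,1],V[0,1])))
red=((H[:,0]<8)|(H[:,0]>172))&(H[:,1]>130)&(W[:,2]>.05)
U=np.c_[u[box],v[box]]
print("red",np.c_[U[red],W[red].round(4)])
E
```

```text
green 564 [ 0.43679358 -0.00848185  0.13706883] [ 0.30358703 -0.04467967  0.10160044] [0.47189062 0.02487349 0.95277415]
bar 171 [ 0.42956886 -0.01045248  0.2121699 ] [ 0.30358703 -0.03245463  0.15263907] [0.46017525 0.009657   0.95277415]
[0.00011327 0.00120947] [-0.99927089 -0.03817976] -177.81192916559021
red [[ 2.650e+02  1.690e+02  4.861e-01 -1.540e-02  1.019e-01]
 [ 2.660e+02  1.690e+02  4.864e-01 -1.780e-02  1.008e-01]
 [ 2.670e+02  1.690e+02  4.866e-01 -2.020e-02  9.990e-02]
 [ 2.650e+02  1.700e+02  4.833e-01 -1.540e-02  1.039e-01]
 [ 2.660e+02  1.700e+02  4.837e-01 -1.780e-02  1.020e-01]
 [ 2.670e+02  1.700e+02  4.835e-01 -2.010e-02  1.029e-01]
 [ 2.600e+02  2.050e+02  3.997e-01 -4.000e-03  1.020e-01]
 [ 2.610e+02  2.050e+02  3.998e-01 -6.300e-03  1.014e-01]
 [ 2.600e+02  2.060e+02  3.973e-01 -4.000e-03  1.023e-01]
 [ 2.610e+02  2.060e+02  3.972e-01 -6.400e-03  1.033e-01]
 [ 2.590e+02  2.070e+02  3.948e-01 -1.700e-03  1.039e-01]
 [ 2.600e+02  2.070e+02  3.948e-01 -4.000e-03  1.037e-01]
 [ 2.610e+02  2.070e+02  3.950e-01 -6.400e-03  1.026e-01]
 [ 2.590e+02  2.080e+02  3.926e-01 -1.700e-03  1.019e-01]
 [ 2.600e+02  2.080e+02  3.926e-01 -4.000e-03  1.026e-01]
 [ 2.610e+02  2.080e+02  3.925e-01 -6.400e-03  1.036e-01]
 [ 2.590e+02  2.090e+02  3.902e-01 -1.700e-03  1.023e-01]
 [ 2.600e+02  2.090e+02  3.900e-01 -4.100e-03  1.045e-01]
 [ 2.610e+02  2.090e+02  3.902e-01 -6.400e-03  1.028e-01]]
```

View pics/topc.png

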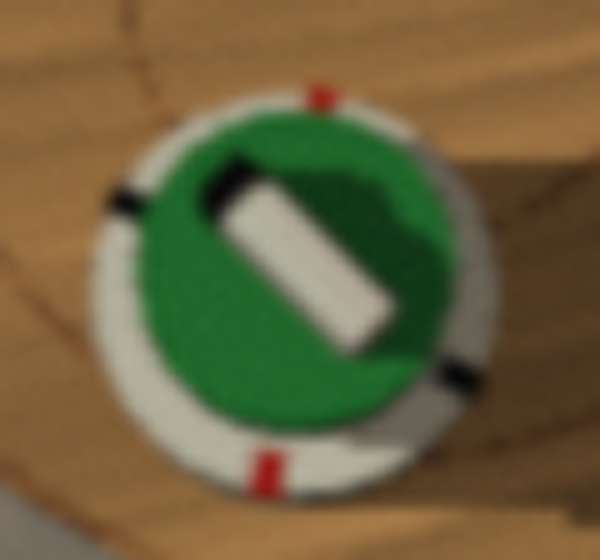

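View pics/sidec.png

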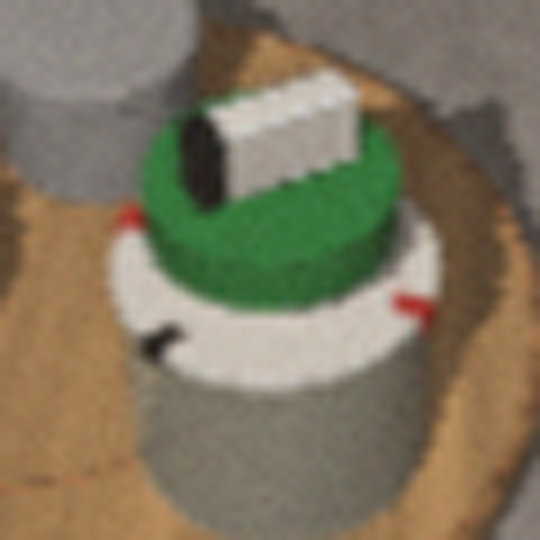

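The top crop shows red marks at pixels about (266.2,169.5) and (260.5,207), and black marks at (246.5,180) and (279.8,197.5). The bar's black end is at the upper left, about (256.5,178.5). The far red mark is therefore +x. Collar z is about 0.102 and cap top 0.137, which puts the jar base at about 0.027.

```bash
python3 - <<'E'
from h import *
p=cv2.imread("pics/top0.png");d=np.load("top0.npy");h=cv2.cvtColor(p,cv2.COLOR_BGR2HSV)
o=lambda a:(np.array(a)+.5)/10-.5+[234,160]
z=.102
bl=world("top",o([[127,203],[460,377]]),z); rd=world("top",o([[322,98],[268,475]]),z)
# collar outline: left,right,bottom,top points
c=world("top",o([[92,290],[498,280],[285,498],[300,88],[135,420],[440,440]]),z)
A=np.c_[2*c[:,:2],np.ones(len(c))];s=np.linalg.lstsq(A,(c[:,:2]**2).sum(1),rcond=None)[0]
print("collar c",s[:2],"r",np.sqrt(s[2]+s[0]**2+s[1]**2))
a=lambda v:np.degrees(np.arctan2(v[1],v[0]))
print("black",bl,bl.mean(0),a(bl[0]-bl[1]),"red",rd,a(rd[0]-rd[1]))
b=world("top",o([[238,155],[397,305],[355,357],[203,208]]),.162)
print("bar corners",b,b.mean(0), "len",np.linalg.norm(b[0]-b[1]),np.linalg.norm(b[0]-b[3]),"ang",a(b[0]+b[3]-b[1]-b[2]))
v,u=np.mgrid[0:384,0:512]
W=world("top",np.c_[u.ravel(),v.ravel()],d=d.ravel());
m=(np.hypot(W[:,0]-.437,W[:,1]+.009)<.034)
T=W[m&(W[:,2]>.156)&(W[:,2]<.17)];e,V=np.linalg.eigh(np.cov(T[:,:2].T));print("bar depth",len(T),T.mean(0),(T.max(0)+T.min(0))/2,a(V[:,1]))
G=W[m&(W[:,2]<.145)&(W[:,2]>.13)];print("captop z",np.median(G[:,2]))
# green centroid fit
g=((h[...,0]>45)&(h[...,0]<85)&(h[...,1]>110)&(abs(u-264)<25)&(abs(v-188)<25)).astype(np.uint8)
cn=max(cv2.findContours(g,0,2)[0],key=cv2.contourArea);hl=cv2.convexHull(cn)[:,0]
(cx,cy),(w_,h_),_=cv2.fitEllipse(hl);print("cap",world("top",[[cx,cy]],.13),w_,h_)
# blockers: heights near
for nm,(uu,vv) in dict(blue=(244,122),pot=(311,150)).items(): print(nm,W[vv*512+uu])
from scipy.spatial.transform import Rotation as R
print(R.from_quat(arm.observe()["eef_rot"]).as_matrix().round(3))
E
```

```text
collar c [ 0.43846999 -0.01107781] r 0.04864479650452064
black [[ 0.45958849  0.02903167  0.102     ]
 [ 0.41838779 -0.04990662  0.102     ]] [ 0.43898814 -0.01043748  0.102     ] 62.43834044229308 red [[ 0.48527832 -0.0171781   0.102     ]
 [ 0.39488913 -0.00484552  0.102     ]] -7.769390333299298
bar corners [[ 0.45950772  0.00223449  0.162     ]
 [ 0.42615392 -0.03291779  0.162     ]
 [ 0.4145665  -0.02372897  0.162     ]
 [ 0.44755768  0.00987272  0.162     ]] [ 0.43694645 -0.01113489  0.162     ] len 0.04845780292756705 0.014182596057046479 ang 46.021544946519946
bar depth 148 [ 0.43847983 -0.01134708  0.16180921] [ 0.43869103 -0.01142368  0.16105099] 45.000809796022146
captop z 0.1371148804688125
cap [[ 0.43882387 -0.01090097  0.13      ]] 30.89974594116211 31.272449493408203
blue [0.58521665 0.0338153  0.15168448]
pot [ 0.53959185 -0.128823    0.0781854 ]
[[ 0.958  0.287 -0.001]
 [ 0.287 -0.958  0.001]
 [-0.    -0.001 -1.   ]]
```

The bar lies at about 45.5° in the world frame, jar +x at -7.7° and black at 62.4°, so the bar is about 17° clockwise of black. The text says 38–55°, which doesn't match. I'll turn counter-clockwise gradually and let the drop itself tell me where the gap is. First I move above the cap.

```bash
python3 -m jog '[[0.83,-0.975,0,0,0,0,1],[0.83,-0.975,0,0,0,0,1],[0.83,-0.975,0,0,0,0,1],[0.83,-0.975,0,0,0,0,1],[0.83,-0.975,0,0,0,0,1],[0.83,-0.975,0,0,0,0,1],[0.83,-0.975,0,0,0,0,1],[0.83,-0.975,0,0,0,0,1],[0.83,-0.975,0,0,0,0,1],[0.83,-0.975,0,0,0,0,1],[0.83,-0.975,0,0,0,0,1],[0.83,-0.975,0,0,0,0,1],[0.83,-0.975,0,0,0,0,1],[0.83,-0.975,0,0,0,0,1],[0.83,-0.975,0,0,0,0,1],[0.83,-0.975,0,0,0,0,1],[0.83,-0.975,0,0,0,0,1],[0.83,-0.975,0,0,0,0,1],[0.83,-0.975,0,0,0,0,1],[0.83,-0.975,0,0,0,0,1]]'
cat >> h.py <<'E'
def st(target=(.4385,-.0113,.148),yang=-44.5):
    from scipy.spatial.transform import Rotation as R
    s=arm.observe();M=R.from_quat(s["eef_rot"]).as_matrix();p=np.array(s["position"])
    ya=np.degrees(np.arctan2(M[1,1],M[0,1]))
    print("t",round(s["t"],2),"pos",p.round(4),"q",np.round(s["qpos"],2),"F",np.round(s["wrist_force"],1),"T",np.round(s["torque"],2),"op",round(s["opening"],3),"yang",ya.round(2),"tilt",M[:,2].round(3))
    print("tool shift rows",(M.T@(np.array(target)-p)/.025).round(2),"rz rows",round(-np.radians(yang-ya)/.15,2))
E
python3 -c "from h import *;st()"
```

```text
t: 2.6
position: [0.4371, -0.0119, 0.2345]
eef_rot: [0.989, 0.145, -0.0, 0.0]
wrist_force: [0.4, 0.0, 0.3]
opening: 0.998
grip_force: 0.0
t 2.6 pos [ 0.4371 -0.0119  0.2345] q [ 0.3   0.16 -0.44  1.97  0.08  1.02 -1.46] F [0.4 0.  0.3] T [-0.01 -0.03 -0.04] op 0.998 yang -73.35 tilt [-0. -0. -1.]
tool shift rows [ 0.06 -0.01  3.46] rz rows -3.36
```

```bash
python3 -m jog '[[0.06,0,0,0,0,-0.84,1],[0,0,0,0,0,-0.84,1],[0,0,0,0,0,-0.84,1],[0,0,0,0,0,-0.84,1],[0,0,0.8,0,0,0,1],[0,0,0.8,0,0,0,1],[0,0,0.8,0,0,0,1],[0,0,0.6,0,0,0,1],[0,0,0.3,0,0,0,1],[0,0,0.1,0,0,0,1],[0,0,0,0,0,0,1],[0,0,0,0,0,0,1]]'
python3 - <<'E'
from h import *;st()
for n,a in(("top",(224,150,80,70,8)),("side",(214,130,80,80,7))):
    p,d=eyes.get_image(n);crop(n,p,*a,f"pics/{n}1.png")
E
```

```text
t: 4.1
position: [0.4388, -0.0123, 0.1502]
eef_rot: [0.922, 0.387, 0.0, 0.0]
wrist_force: [-0.9, 0.4, 0.6]
opening: 0.998
grip_force: 0.0
t 4.1 pos [ 0.4388 -0.0123  0.1502] q [ 0.32  0.28 -0.49  2.08  0.18  0.82 -1.06] F [-0.9  0.4  0.6] T [-0.04 -0.03 -0.03] op 0.998 yang -44.47 tilt [ 0.001 -0.    -1.   ]
tool shift rows [ 0.02 -0.04  0.09] rz rows 0.0
```

View pics/side1.png

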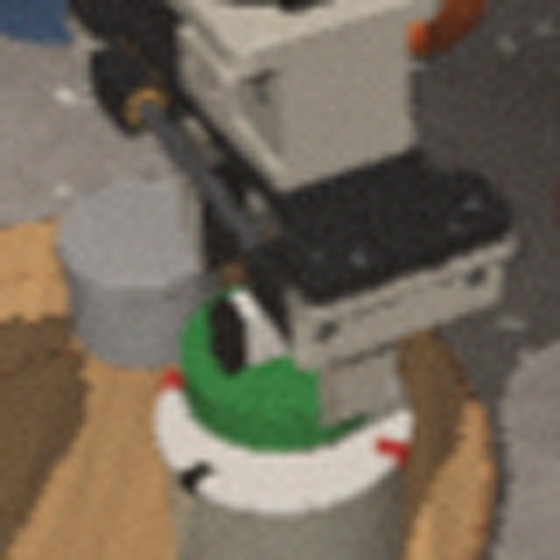

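The fingers straddle the bar, whose black end is at about (230,330) in the crop, and the near finger is clear of the cap. Closing now.

```bash
python3 -m jog '[[0,0,0.08,0,0,0,0.5],[0,0,0,0,0,0,0.3],[0,0,0,0,0,0,0.2],[0,0,0,0,0,0,0],[0,0,0,0,0,0,0],[0,0,0,0,0,0,0],[0,0,0,0,0,0,0],[0,0,0,0,0,0,0]]'; python3 -c "from h import *;st()"
```

```text
t: 5.2
position: [0.4385, -0.0123, 0.1477]
eef_rot: [0.922, 0.387, 0.0, 0.0]
wrist_force: [-0.1, 0.3, 0.6]
opening: 0.176
grip_force: 0.0
t 5.2 pos [ 0.4385 -0.0123  0.1477] q [ 0.31  0.29 -0.49  2.09  0.18  0.81 -1.06] F [-0.1  0.3  0.6] T [0.   0.03 0.02] op 0.176 yang -44.47 tilt [ 0. -0. -1.]
tool shift rows [ 0.03 -0.03 -0.01] rz rows 0.0
```

```bash
python3 -m jog '[[0,0,0,0,0,0,0],[0,0,0,0,0,0,0],[0,0,0.02,0,0,-0.3,0],[0,0,0.02,0,0,-0.3,0]]'; python3 -c "from h import *;st()"
```

```text
t: 5.7
position: [0.4387, -0.012, 0.1472]
eef_rot: [0.903, 0.429, 0.0, 0.0]
wrist_force: [-2.5, 2.4, 7.0]
opening: 0.148
grip_force: 30.0
t 5.7 pos [ 0.4387 -0.012   0.1472] q [ 0.33  0.29 -0.51  2.08  0.19  0.81 -0.98] F [-2.5  2.4  7. ] T [ 0.42  0.68 -0.06] op 0.148 yang -39.22 tilt [ 0.001  0.    -1.   ]
tool shift rows [ 0.02 -0.03 -0.03] rz rows 0.61
```

```bash
python3 -m jog '[[0,0,0,0,0,-0.34,0],[0,0,0,0,0,-0.34,0],[0,0,0,0,0,-0.34,0],[0,0,0,0,0,-0.34,0],[0,0,0.06,0,0,0,0],[0,0,0.06,0,0,0,0]]'; python3 -c "from h import *;st()"
```

```text
t: 6.45
position: [0.4384, -0.0124, 0.1436]
eef_rot: [0.856, 0.517, -0.0, -0.0]
wrist_force: [-0.1, -0.3, 0.0]
opening: 0.15
grip_force: 30.0
t 6.45 pos [ 0.4384 -0.0124  0.1436] q [ 0.36  0.3  -0.55  2.09  0.22  0.81 -0.8 ] F [-0.1 -0.3  0. ] T [-0.   -0.06 -0.04] op 0.15 yang -27.69 tilt [-0. -0. -1.]
tool shift rows [ 0.04 -0.02 -0.18] rz rows 1.96
```

It is dropping freely at black, as the marks predicted. I keep going down.

```bash
python3 -m jog '[[0,0,0.1,0,0,0,0],[0,0,0.1,0,0,0,0],[0,0,0.1,0,0,0,0],[0,0,0.06,0,0,0,0],[0,0,0,0,0,0,0]]'; python3 -c "from h import *;st()"
```

```text
t: 7.08
position: [0.4384, -0.0124, 0.1356]
eef_rot: [0.855, 0.518, -0.0, 0.0]
wrist_force: [-6.1, -0.4, 18.1]
opening: 0.151
grip_force: 30.0
t 7.08 pos [ 0.4384 -0.0124  0.1356] q [ 0.35  0.31 -0.54  2.1   0.23  0.79 -0.81] F [-6.1 -0.4 18.1] T [-0.1   1.29  0.03] op 0.151 yang -27.63 tilt [ 0.    -0.001 -1.   ]
tool shift rows [ 0.04 -0.02 -0.49] rz rows 1.96
```

```bash
python3 -m jog '[[0,0,-0.03,0,0,0.3,0],[0,0,0,0,0,0.6,0],[0,0,0,0,0,0.6,0],[0,0,0,0,0,0.6,0],[0,0,0,0,0,0.6,0]]'; python3 -c "from h import *;st((.4385,-.0123,.1356),-97.7)"
```

```text
t: 7.7
position: [0.4387, -0.0122, 0.1357]
eef_rot: [0.943, 0.334, 0.0, 0.0]
wrist_force: [-0.2, 0.3, 2.9]
opening: 0.147
grip_force: 30.0
t 7.7 pos [ 0.4387 -0.0122  0.1357] q [ 0.28  0.3  -0.45  2.1   0.19  0.78 -1.18] F [-0.2  0.3  2.9] T [0.09 0.09 0.11] op 0.147 yang -50.99 tilt [ 0.001  0.    -1.   ]
tool shift rows [-0.01 -0.    0.  ] rz rows 5.43
```

Turning freely and under the rim. I continue to red.

```bash
python3 -m jog '[[0,0,0,0,0,0.6,0],[0,0,0,0,0,0.6,0],[0,0,0,0,0,0.6,0],[0,0,0,0,0,0.6,0],[0,0,0,0,0,0.6,0],[0,0,0,0,0,0.6,0],[0,0,0,0,0,0.6,0],[0,0,0,0,0,0.6,0],[0,0,0,0,0,0.6,0],[0,0,0,0,0,0,0]]'; python3 -c "from h import *;st((.4385,-.0123,.1356),-97.7)"
```

```text
t: 8.95
position: [0.4388, -0.0122, 0.1357]
eef_rot: [0.998, -0.063, 0.0, 0.0]
wrist_force: [-0.4, -0.4, 2.2]
opening: 0.152
grip_force: 30.0
t 8.95 pos [ 0.4388 -0.0122  0.1357] q [ 0.14  0.28 -0.28  2.11  0.11  0.76 -1.91] F [-0.4 -0.4  2.2] T [ 0.09 -0.05  0.  ] op 0.152 yang -97.2 tilt [ 0.001 -0.    -1.   ]
tool shift rows [-0.01  0.    0.  ] rz rows 0.06
```

Bar is on the red line. Now I open, lift straight up and back off.

```bash
python3 -m jog '[[0,0,0,0,0,0,0.4],[0,0,0,0,0,0,0.6],[0,0,0,0,0,0,0.8],[0,0,0,0,0,0,0.8],[0,0,0,0,0,0,0.8],[0,0,0,0,0,0,0.8],[0,0,-0.5,0,0,0,0.8],[0,0,-1,0,0,0,0.8],[0,0,-1,0,0,0,0.8],[0,0,-1,0,0,0,0.8],[0,-1,-1,0,0,0,0.8],[0,1,0,0,0,0,0.8],[0,1,0,0,0,0,0.8],[0,1,0,0,0,0,0.8],[0,1,0,0,0,0,0.8],[0,1,0,0,0,0,0.8],[0,1,0,0,0,0,0.8],[0,1,0,0,0,0,0.8],[0,1,0,0,0,0,0.8]]'
python3 - <<'E'
from h import *;st()
p,d=eyes.get_image("top");crop("top",p,224,150,80,72,8,"pics/top2.png")
v,u=np.mgrid[0:384,0:512]
W=world("top",np.c_[u.ravel(),v.ravel()],d=d.ravel())
m=(np.hypot(W[:,0]-.4385,W[:,1]+.0113)<.034)
T=W[m&(W[:,2]>.141)&(W[:,2]<.17)];V=np.linalg.eigh(np.cov(T[:,:2].T))[1][:,1]
print(len(T),T.mean(0),np.median(T[:,2]),np.degrees(np.arctan2(V[1],V[0])))
E
```

```text
t: 11.32
position: [0.4163, -0.1867, 0.2489]
eef_rot: [0.998, -0.063, 0.0, 0.0]
wrist_force: [0.2, -0.0, -0.2]
opening: 0.803
grip_force: 0.0
t 11.32 pos [ 0.4163 -0.1867  0.2489] q [ 0.43  0.15 -0.14  1.93  0.02  1.05 -1.42] F [ 0.2 -0.  -0.2] T [0.05 0.   0.03] op 0.803 yang -97.22 tilt [ 0.001 -0.    -1.   ]
tool shift rows [-0.01 -7.07  4.04] rz rows -6.13
141 [ 0.43885444 -0.01228383  0.14976925] 0.14982146617284936 172.39115033730576
```

View pics/top2.png

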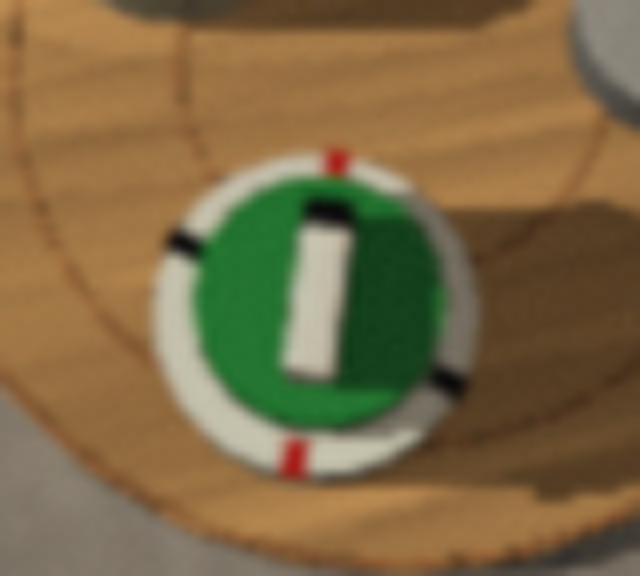

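The bar now runs from about (328,212) to (308,375) in the crop, in line with the red marks at (337,163) and (294,460). Measured angle is -7.6° against -7.7°. The top dropped 12 mm, from 0.162 to 0.150, and the gripper is clear.

```bash
python3 -c "from station import arm;print(arm.finish_job())"
```

```text
the job is handed in; nothing more can be done
None
```

The green cap dropped 12 mm at the black marks, was screwed clockwise until its bar measured within 1° of the red marks, and was released with the gripper clear; I handed the job in after about 11 s, and no verdict was returned. The bar started about 17° clockwise of black rather than the stated 38–55°.

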